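Swing the rinsed comb over the drip cup

ROBOT

A 6-joint arm with a two-finger parallel gripper is mounted at the origin on the work surface. World frame = base frame: x ahead of the robot, y to its left, z up, the work surface at z = 0. Lengths are in m, angles in rad, forces in N, time in s.
With the tool pointing down it reaches from about 0.425 to 0.95 m from the base axis. Payload 3.5 kg.
Tool frame: the origin (TCP) lies midway between the tips of the shut fingers; the grasp point (between the pads) lies grasp_offset behind it (grasp_offset is the distance from the TCP to the grasp point, in m); z points along the fingers, y is the direction in which the jaws open and shut (so a half turn about z gives the same grasp; the last joint's range is limited). The gripper opens to 85 mm and grips with 20 to 120 N. Pads are 22 mm wide; open, the fingers measure 114 mm over their backs; the gripper's body (76 mm by 85 mm) begins 54 mm behind the grasp point. The pads swing forward as they close: fully open they stand 13 mm farther back than shut.
Start: joints at [0.978, 0.286, 1.577, -0, 1.279, -0.15], TCP at [0.289, 0.61, 0.231] pointing down, gripper open.
Joint ranges: [-2.77, 2.77], [-0.9, 2.22], [0.21, 2.48], [-1.53, 4.67], [0.24, 2.81], [-2.84, 2.84]. Speed limits (rad/s): [2.79, 2.79, 3.14, 3.14, 3.14, 3.14].

INTERFACE

Orientations are given as a unit quaternion [x, y, z, w].
In Python, from plant import * gives the robot as it stands.
- The arm moves only by the tool jog_arm, never from a script. Its argument "targets" is text: rows parted by semicolons, each of 7 numbers parted by spaces: the shift along the world's x, y, z in mm, then the turn, a rotation vector about the world's x, y, z in degrees, then the gripper's target within -1 to 1 (fully open at 1, half-way at 0, shut at -1). A call has 1 to 10 rows; each row shifts and turns the pose as measured when the row begins; what a row does not reach is not made up. A row lasts 1/12 s, in which the tool goes at most 41.7 mm and 7.16 degrees, less where a joint would pass 70% of its speed; a pose out of reach is approached as far as the arm can. A call with a gripper value outside its range is refused whole. The fingers move at their own pace and stop on an object; "force" is the grip in N (left out, the last holds). Time passes only in rows, so rows that do not move let the fingers close. It gives the time, the measured TCP pose, the force and the opening at its end, in the units of the state.
- get_state(): the state, without advancing time (a new reading comes with each control period).
- read_camera(name): name is "side" or "top"; returns a dict with "pixels" (480x640x3 uint8, blue, green, red), "mtx" (3x3 intrinsics, pixels), "dist_coeffs" ([k1, k2, p1, p2, k3] as OpenCV has them; the pictures are not rectified), "world_from_camera" (4x4, takes a point from camera to world coordinates). Camera axes: x right, y up, looking along -z (the intrinsics and any distortion apply to the point x, -y, -z); pixel columns grow to the right and rows downward; lengths in m; the calibration is good to about 2 mm. A picture is of the moment at which its call begins. There is no depth.
- sign_off(): hands the job in, once; it reports no verdict.
Trained networks look in a picture, given as the dict that the camera call returned (one of the last four; its "shot" number tells which), for a name from the list of things; names that differ only in an ending like _2 or _b are one class to them, and where a whole thing is asked for, a point or a joint stands for the part that bears it (a point fixed in the world has none). Each returns a list of dicts, best first, with "p" (0 to 1); they miss things now and then, are a little off and sometimes report something else, mostly with a low value. They report only what shows in the picture. A call takes as long as a camera call. They do not tell look-alikes from the thing itself.
- spot_in(target, picture): "uv" ([column, row] in pixels, amid what is visible of it).
- silhouettes(target, picture): "mask" (480x640 bool, what is visible of it) and "uv" ([column, row] in pixels, amid what is visible of it).
- mark_of(target, picture): "uv" ([column, row] in pixels: a listed point, or the origin of a listed thing).
The state is a dict: "time": time; "qpos": joint angles; "dq": joint speeds; "joint_efforts": joint torques, N m; "eef_pos": TCP position; "tcp_rot": TCP orientation; "contact_force": force on the tool from outside, world axes, zero at the start; "wrist_torque": the same for the moment, N m; "opening": opening from 0.0 (shut) to 1.0 (fully open).
Only numpy, scipy, OpenCV 4.12 (cv2) and the standard library are available. Lean on these libraries where they do the work, as an engineer would, in place of code of your own. Each camera call takes 0.05 s, during which the arm holds its last target.

TASK

The rinsed comb on the three-armed swivel stand should drip into the clear acrylic cup: with a closed fingertip, gently push one of the stand's level arms round, either way, until the comb hangs over the middle of the cup's mouth, and leave it at rest there. Push only on the arms: do not touch the comb, mirror or tweezers hanging from them, do not pinch or lift anything, and leave the cup and everything else on the vanity where they stand.

Things in the scene. Friction and masses are not known exactly. Their poses are not given: they have to be found in the camera images.
- stand: swivel stand for grooming tools, fixed to the vanity: round dark steel base 130 mm across, 18 mm high, with an upright post 16 mm thick carrying a steel head with three level arms that turns about the post; origin at the centre of the base's underside, on the turning axis
- hub (a point): point on the stand's turning axis at the arms' mid height (200 mm up). The head's hub is 36 mm across, its top 211 mm up; from it go three straight arms 120 degrees apart, steel bars 10 mm wide and 12 mm tall (194 to 206 mm up), reaching 163 mm out from the axis, with a 6 mm upstand on each end
- head (a joint): angle of the stand's head about the vertical axis, rad, growing anticlockwise seen from above; turns freely both ways past a full turn. At 0 the comb's arm points along the stand's own x axis. It stays where it is left; about 1 N at 85 mm from the axis moves it
- comb: black plastic comb, 28 mm wide, 105 mm long and 5 mm thick, hanging straight down below one arm 150 mm from the axis, broad face outward; fixed to the arm and turning with it. Origin at its top middle (190 mm up); its own x axis points outward along its arm; its lower end is 85 mm above the vanity
- mirror: small oval hand mirror, 60 mm wide, 80 mm tall, 8 mm thick, hanging below the next arm (120 degrees anticlockwise of the comb seen from above), 150 mm from the axis, face outward; fixed to its arm. Origin at the top of its hanger (190 mm up); own x axis outward along its arm; it reaches down to 98 mm above the vanity
- tweezers: steel tweezers, 95 mm long, about 18 mm wide, hanging below the third arm (120 degrees clockwise of the comb seen from above), 150 mm from the axis; fixed to its arm. Origin at the top (190 mm up); own x axis outward along its arm; the tips are 95 mm above the vanity
- cup_rim (a point): centre of the mouth of the clear acrylic cup, a loose open cup 76 mm across the rim (3 mm wall) and 70 mm high, standing about 150 mm from the stand's axis so that the hanging tools pass above it
- trimmer: grey hair trimmer lying flat, about 143 x 38 x 30 mm, loose, near the stand; origin under its middle, x along its length. Not to be moved
- jar: small round white jar with a metal lid, 54 mm across, 52 mm high, loose, near the stand; origin under its middle. Not to be moved
- bowl: small white ceramic bowl, 84 mm across, 36 mm high, loose, near the stand; origin under its middle. Not to be moved
- tumbler: opaque white ceramic tumbler, 72 mm across, 85 mm high, loose, to the robot's left; origin under its middle. Not to be moved
- lotion: white lotion bottle, 52 mm across, 150 mm high, loose, to the robot's right; origin under its middle. Not to be moved
- nailbrush: wooden nail brush, 85 x 36 x 28 mm, loose, to the robot's right; origin under its middle. Not to be moved
- soap: bar of soap, 75 x 50 x 24 mm, loose, to the robot's left; origin under its middle. Not to be moved
Things that resemble listed ones, but are neither listed nor needed, are in the scene too. What is shaped like the part that bears cup_rim but blue or purple is not meant.

How it is judged:
At the end, for the whole second after the job is handed in: The comb hangs within 18 mm (level distance) of the centre of the cup's mouth, the stand's head is at rest (under 0.05 rad/s), and the cup stands upright within 15 mm of where it began (horizontal distance between comb and cup_rim below 0.018 m and velocity of joint head between -0.05 and 0.05 rad/s and distance of cup_rim from where it was at the start of the episode below 0.015 m and angle between cup_rim's own z axis and vertical below 0.1 rad); the robot touches nothing.
It fails at once if the comb, mirror or tweezers are touched by the robot (contact force between any of the fingers, the arm and comb above 1 N or contact force between any of the fingers, the arm and mirror above 1 N or contact force between any of the fingers, the arm and tweezers above 1 N).
It fails at once if the stand is squeezed or forced (over 25 N) (contact force between any of the fingers, the arm and stand above 25 N).
It fails at once if the cup is moved, lifted or tipped (15 mm) (distance of cup_rim from where it was at the start of the episode above 0.015 m).
It fails at once if another thing on the vanity is moved or lifted (20 mm) (distance of any of trimmer, jar, bowl, tumbler, lotion, nailbrush, soap from where it was at the start of the episode above 0.02 m).
It also fails if it takes over 48 s, if anything falls off the work surface, if the arm or the gripper's body presses on something with over 40 N, if the wrist force passes 120 N, or if a joint passes its speed limit or range.

## Working session

There is one attempt and no reset: what is moved stays moved. The work goes in short steps, Python scripts to look and compute and a tool call to move; the robot and the scene stay as the last step left them, time stands still between calls to the robot, and variables do not carry over. Pictures are saved under pics/ and viewed, and the job is handed in when it is done.

Besides the shell and the picture viewer there is one more tool, called after "Request:" by a JSON object that holds its "name" and its "arguments". jog_arm: Moves the arm, as the interface text tells. Its arguments: {"type":"object","properties":{"targets":{"type":"string"},"force":{"type":"number"}},"required":["targets"]}

```bash
mkdir -p pics; ls; cat > h.py <<'E'
from plant import *
import numpy as np, cv2, pickle
def ray(uv,c):
    p=cv2.undistortPoints(np.array([[uv]],float),np.array(c["mtx"]),np.array(c["dist_coeffs"]))[0,0]
    T=np.array(c["world_from_camera"]); d=T[:3,:3]@np.array([p[0],-p[1],-1.0]); return T[:3,3],d
def atz(uv,c,z):
    o,d=ray(uv,c); return o+d*(z-o[2])/d[2]
def proj(P,c):
    T=np.array(c["world_from_camera"]); q=(np.array(P)-T[:3,3])@T[:3,:3]; q=q*[1,-1,-1]
    return cv2.projectPoints(q.reshape(-1,1,3),np.zeros(3),np.zeros(3),np.array(c["mtx"]),np.array(c["dist_coeffs"]))[0].reshape(-1,2)
E
python3 - <<'E'
from h import *
for n in ["top","side"]:
    c=read_camera(n); cv2.imwrite(f"pics/{n}0.png",c["pixels"]); pickle.dump(c,open(f"{n}0.pkl","wb"))
    print(n,np.round(np.array(c["world_from_camera"])[:3,3],3))
    for t,z in [("stand",0),("hub",.2),("comb",.19),("mirror",.19),("tweezers",.19),("cup_rim",.07),("trimmer",0),("jar",0),("bowl",0)]:
        for r in mark_of(t,c)[:4]:
            print(t,round(r["p"],2),np.round(r["uv"],1),np.round(atz(r["uv"],c,z),3))
s=get_state(); print(s["time"],s["eef_pos"],s["tcp_rot"],s["opening"])
E
```

```text
pics
top [ 0.372 -0.008  1.437]
hub 0.75 [386.5 232. ] [ 0.549 -0.147  0.2  ]
comb 0.44 [360.7 191. ] [ 0.661 -0.086  0.19 ]
comb 0.37 [347.9 278.1] [ 0.435 -0.044  0.19 ]
mirror 0.69 [440.6 236.1] [ 0.536 -0.288  0.19 ]
cup_rim 0.89 [476.3 247.3] [ 0.516 -0.414  0.07 ]
cup_rim 0.78 [478.  176.9] [ 0.721 -0.434  0.07 ]
cup_rim 0.68 [432.4 227.2] [ 0.578 -0.293  0.07 ]
cup_rim 0.58 [426.8 182. ] [ 0.71  -0.285  0.07 ]
trimmer 0.97 [326.5 260.4] [0.498 0.012 0.   ]
jar 0.74 [360.5 190. ] [ 0.708 -0.097  0.   ]
jar 0.53 [478.9 219.3] [ 0.608 -0.449  0.   ]
bowl 0.66 [400.4 285.4] [ 0.418 -0.203  0.   ]
bowl 0.58 [379.7 237.7] [ 0.561 -0.148  0.   ]
side [ 0.266 -0.994  0.892]
stand 0.92 [354.9 308.6] [ 0.568 -0.149 -0.   ]
hub 0.65 [318.  276.4] [ 0.453 -0.224  0.2  ]
hub 0.57 [354.6 247. ] [ 0.561 -0.146  0.2  ]
comb 0.73 [297.4 234.6] [ 0.446 -0.049  0.19 ]
mirror 0.74 [363.9 293.4] [ 0.535 -0.291  0.19 ]
tweezers 0.5 [400.1 228.4] [ 0.698 -0.092  0.19 ]
cup_rim 0.94 [371.9 375.7] [ 0.518 -0.412  0.07 ]
cup_rim 0.92 [466.9 362.2] [ 0.725 -0.436  0.07 ]
cup_rim 0.82 [433.9 310.5] [ 0.723 -0.273  0.07 ]
cup_rim 0.77 [386.7 325.2] [ 0.598 -0.286  0.07 ]
trimmer 0.89 [314.8 277.4] [ 0.498 -0.003 -0.   ]
jar 0.62 [399.4 283.7] [ 0.714 -0.091 -0.   ]
jar 0.44 [303.7 335.1] [ 0.42  -0.202  0.   ]
bowl 0.83 [305.  337.1] [ 0.421 -0.209 -0.   ]
1.0 [0.28916999 0.60989634 0.23133199] [ 2.19598510e-01  9.75590331e-01 -1.63098051e-06 -1.14519752e-05] 1.0003168968316412
```

```bash
python3 - <<'E'
from h import *
for n,(x,y,w,h) in {"top":(300,120,220,200),"side":(260,200,240,200)}.items():
    c=pickle.load(open(f"{n}0.pkl","rb")); im=c["pixels"][y:y+h,x:x+w]
    cv2.imwrite(f"pics/{n}0c.png",cv2.resize(im,None,fx=3,fy=3,interpolation=cv2.INTER_CUBIC))
E
```

```text
(no output)
```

View pics/top0.png

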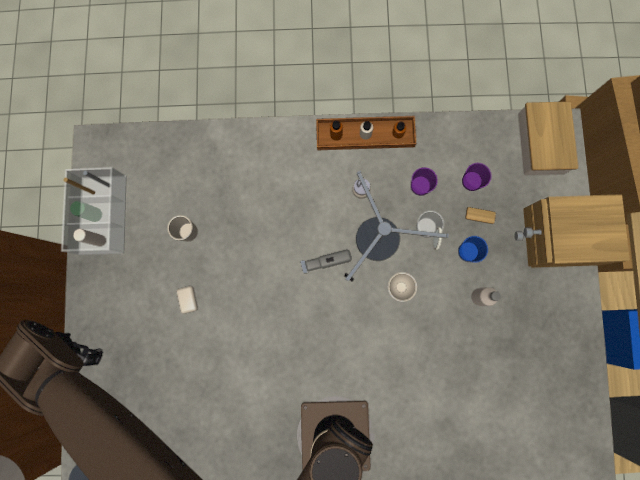

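View pics/side0.png

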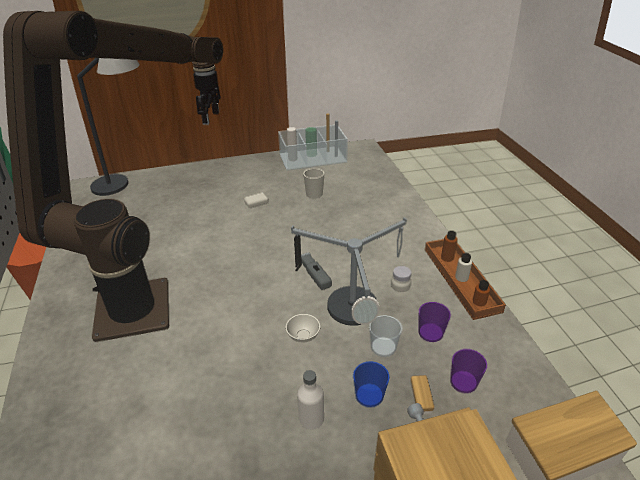

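```bash
sleep 0
```

```text
(no output)
```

View pics/top0c.png

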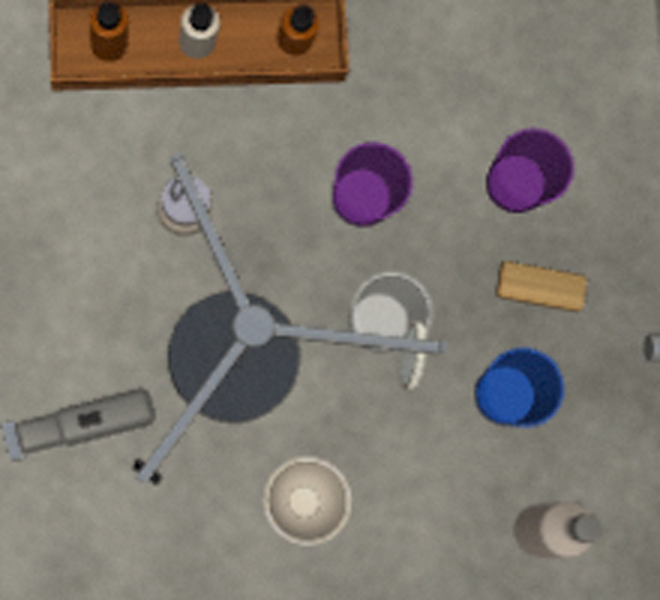

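View pics/side0c.png

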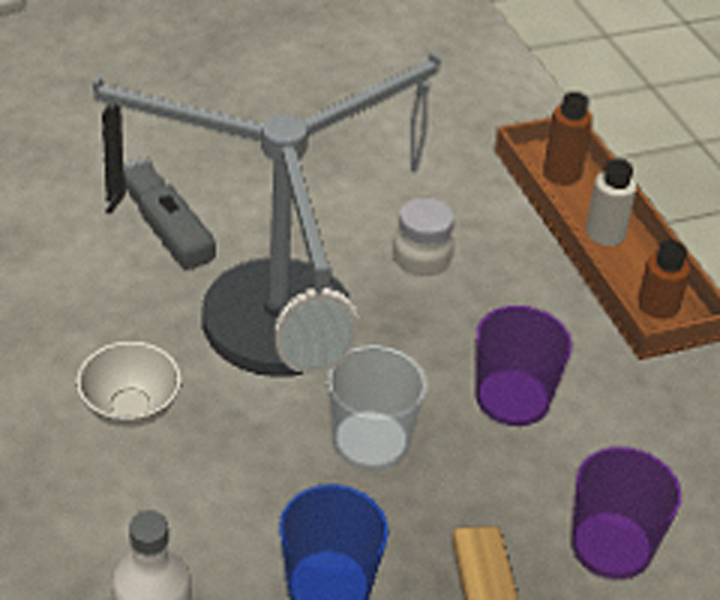

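The target is the clear cup, at about (430,226) in the top view and (386,325) in the side view. The blue and two purple cups at top (473,249), (424,181) and (477,177) are decoys by colour, and the clear one is also the one about 150 mm from the axis. The enlarged crops confirm this. Next I fit the poses.

```bash
cat >> h.py <<'E'
from scipy.optimize import least_squares
def pts(p):
    x,y,t=p; P=[[x,y,.211]]
    for k in (0,1,2):
        a=t+k*2*np.pi/3; P.append([x+.163*np.cos(a),y+.163*np.sin(a),.208])
    return np.array(P)
E
python3 - <<'E'
from h import *
ct=pickle.load(open("top0.pkl","rb")); cs=pickle.load(open("side0.pkl","rb"))
T=np.array([[384.3,228.7],[348.3,278.3],[446.3,235.7],[359,173.3]])
S=np.array([[355.3,244.3],[292.7,230],[367.7,290.7],[405,221]])
f=lambda p:np.concatenate([(proj(pts(p),ct)-T).ravel(),(proj(pts(p),cs)-S).ravel()])
r=least_squares(f,[.56,-.147,2.44],loss="soft_l1"); print(r.x,np.degrees(r.x[2])); print(np.round(f(r.x).reshape(-1,2),1))
ft=lambda p:f(p)[:8]; print(least_squares(ft,r.x).x)
# cup: clicked rim centres
for uv,c in (((430.4,225),ct),((385.7,328),cs)): print(atz(uv,c,.07))
for c,s in ((ct,"t"),(cs,"s")):
    for m in silhouettes("cup_rim",read_camera("top" if s=="t" else "side")): 
        ys,xs=np.nonzero(m["mask"]); print(s,round(m["p"],2),xs.min(),xs.max(),ys.min(),ys.max())
# overlay
a=np.linspace(0,2*np.pi,40); cup=atz((430.4,225),ct,.07)
for c,n in((ct,"top"),(cs,"side")):
    im=c["pixels"].copy()
    big=cv2.resize(im,None,fx=3,fy=3,interpolation=cv2.INTER_CUBIC)
    for q in proj(pts(r.x),c): cv2.circle(big,tuple(int(v*3+1) for v in q),3,(0,0,255),-1)
    for z,rr in((.07,.038),):
        P=np.c_[cup[0]+rr*np.cos(a),cup[1]+rr*np.sin(a),a*0+z]
        cv2.polylines(big,[(proj(P,c)*3+1).astype(int)],True,(0,255,0),1)
    o=(900,420) if n=="top" else (840,630)
    cv2.imwrite(f"pics/{n}_ov.png",big[o[1]:o[1]+500,o[0]:o[0]+560])
E
```

```text
[ 0.56046311 -0.14408936  2.47479796] 141.79547837137457
[[ 1.3 -1.7]
 [-0.6  0.4]
 [ 2.7 -1.4]
 [ 0.5 -2.9]
 [-1.1 -1.5]
 [-1.7 -1.9]
 [-0.3  0.8]
 [-0.4 -1.4]]
[ 0.55706985 -0.14145823  2.476048  ]
[ 0.58408946 -0.28748487  0.07      ]
[ 0.59248977 -0.29361435  0.07      ]
t 0.79 411 436 167 195
t 0.78 462 491 163 190
t 0.62 459 486 236 261
t 0.58 416 443 210 231
t 0.25 433 440 229 249
s 0.72 418 448 303 341
s 0.65 450 486 349 392
s 0.58 353 388 359 407
```

View pics/top_ov.png

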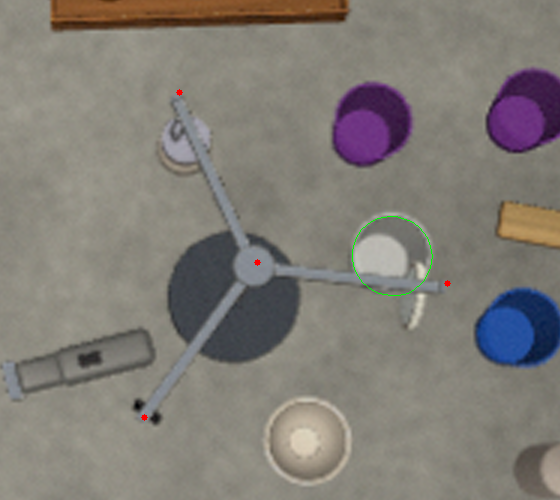

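View pics/side_ov.png

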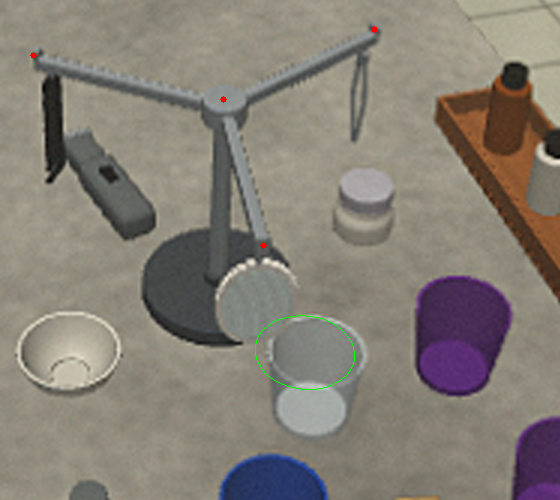

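```bash
python3 - <<'E'
from h import *
ct=pickle.load(open("top0.pkl","rb")); cs=pickle.load(open("side0.pkl","rb"))
print(ct["dist_coeffs"],ct["mtx"])
T=np.array([[384.3,228.7],[348.3,278.3],[446.3,235.7],[359,173.3]])
S=np.array([[355.3,244.3],[292.7,230],[367.7,290.7],[405,221]])
for c,Q,cu,b in((ct,T,(430.4,225),(378,239)),(cs,S,(385.7,328),(353.3,306))):
    f=lambda p:(proj(pts(p),c)-Q).ravel()
    r=least_squares(f,[.56,-.147,2.44],loss="soft_l1"); print(r.x,np.degrees(r.x[2]),np.round(r.fun,1))
    cup=atz(cu,c,.07)[:2]; d=cup-r.x[:2]; print("cup",cup,np.linalg.norm(d),np.degrees(np.arctan2(d[1],d[0])))
    print("base",atz(b,c,.018))
E
```

```text
[-0.05694901  0.          0.          0.          0.        ] [[486.6834337    0.         328.25688681]
 [  0.         486.6834337  235.2380342 ]
 [  0.           0.           1.        ]]
[ 0.55670116 -0.14165511  2.4763172 ] 141.88252438086926 [ 0.4 -0.2 -1.4  2.   1.8  0.  -0.5 -1.4]
cup [ 0.58408946 -0.28748487] 0.1483793674354276 -79.36317990802054
base [ 0.55526985 -0.14157477  0.018     ]
[ 0.5610907  -0.14850712  2.47136134] 141.59857449258735 [-0.3 -0.5 -1.  -1.   0.4  2.1  0.7 -0.3]
cup [ 0.59248977 -0.29361435] 0.14846551794649301 -77.79027697165519
base [ 0.56056024 -0.15585224  0.018     ]
```

Request:
{"name": "jog_arm", "arguments": {"targets": "0 0 30 0 0 0 -1; 14 -36 0 0 0 0 -1; 14 -36 0 0 0 0 -1; 14 -36 0 0 0 0 -1; 14 -36 0 0 0 0 -1; 14 -36 0 0 0 0 -1; 14 -36 0 0 0 0 -1; 14 -36 0 0 0 0 -1; 14 -36 0 0 0 0 -1; 14 -36 0 0 0 0 -1", "force": 20}}

```text
time: 2.03
eef_pos: [0.4145, 0.2788, 0.263]
tcp_rot: [0.213, 0.977, 0.002, 0.002]
contact_force: [0.3, -0.3, 0.0]
opening: -0.0
```

Request:
{"name": "jog_arm", "arguments": {"targets": "14 -36 0 0 0 0 -1; 14 -36 0 0 0 0 -1; 14 -36 0 0 0 0 -1; 14 -36 0 0 0 0 -1; 14 -36 0 0 0 0 -1; 14 -36 0 0 0 0 -1; 14 -36 0 0 0 0 -1; 14 -36 0 0 0 0 -1; 14 -36 0 0 0 0 -1; 4 -12 0 0 0 0 -1"}}

```text
time: 2.87
eef_pos: [0.5483, -0.0791, 0.2671]
tcp_rot: [0.215, 0.977, 0.003, 0.007]
contact_force: [0.7, 0.7, 0.1]
opening: -0.001
```

Request:
{"name": "jog_arm", "arguments": {"targets": "0 0 0 0 0 0 -1; 0 0 0 0 0 0 -1"}}

```text
time: 3.03
eef_pos: [0.5487, -0.0822, 0.2668]
tcp_rot: [0.217, 0.976, 0.003, 0.007]
contact_force: [-0.1, -0.0, -0.4]
opening: 0.002
```

Request:
{"name": "jog_arm", "arguments": {"targets": "-4 21 0 0 0 0 -1; 0 0 -25 0 0 0 -1; 0 0 -25 0 0 0 -1; 0 0 -15 0 0 0 -1; 0 0 -8 0 0 0 -1; 0 0 -5 0 0 0 -1; 0 0 0 0 0 0 -1"}}

```text
time: 3.62
eef_pos: [0.5424, -0.0494, 0.1889]
tcp_rot: [0.212, 0.977, 0.005, 0.009]
contact_force: [-0.3, -0.1, -0.6]
opening: -0.001
```

```bash
python3 - <<'E'
from h import *
print(get_state()["eef_pos"])
for n,(x,y,w,h) in {"top":(300,120,220,200),"side":(250,170,240,200)}.items():
    c=read_camera(n); im=c["pixels"][y:y+h,x:x+w]; pickle.dump(c,open(f"{n}1.pkl","wb"))
    cv2.imwrite(f"pics/{n}1c.png",cv2.resize(im,None,fx=3,fy=3,interpolation=cv2.INTER_CUBIC))
E
```

```text
[ 0.54240947 -0.04938358  0.18892777]
```

View pics/top1c.png

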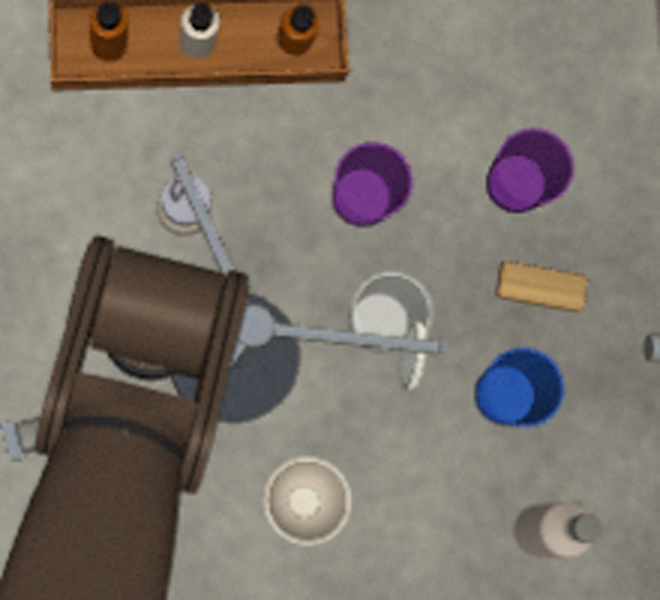

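View pics/side1c.png

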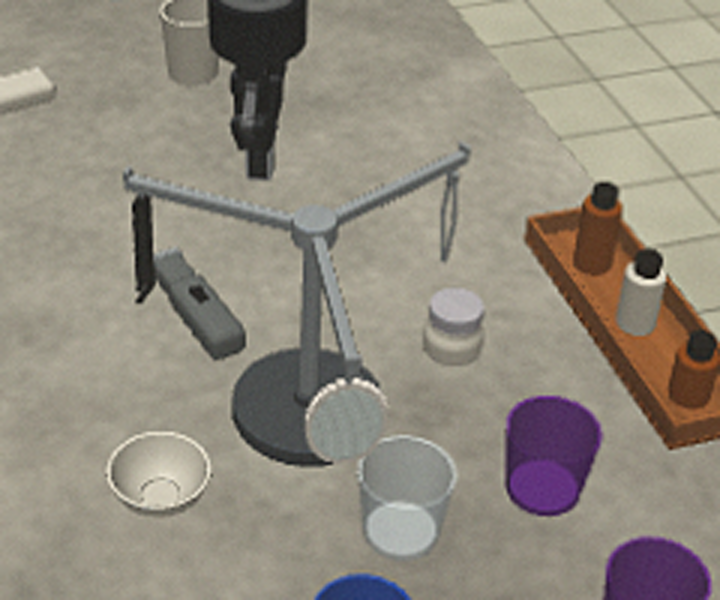

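The fingertip, at side-crop (258,178), hangs free between the comb and tweezers arms, away from the tools. I'll approach the comb arm gently.

Request:
{"name": "jog_arm", "arguments": {"targets": "-7 -6 0 0 0 0 -1; -7 -6 0 0 0 0 -1; -7 -6 0 0 0 0 -1; -6 -5 0 0 0 0 -1; -4 -3 0 0 0 0 -1; -2 -2 0 0 0 0 -1; 0 0 0 0 0 0 -1"}}

```text
time: 4.3
eef_pos: [0.5091, -0.0824, 0.1959]
tcp_rot: [0.213, 0.977, 0.004, 0.015]
contact_force: [1.1, 0.4, -0.7]
opening: 0.001
```

Request:
{"name": "jog_arm", "arguments": {"targets": "3 4 -4 0 0.9 0 -1; 0 0 -4 0 0.9 0 -1; 0 0 -3 0 0 0 -1; 0 0 0 0 0 0 -1"}}

```text
time: 4.63
eef_pos: [0.5125, -0.0785, 0.1842]
tcp_rot: [0.214, 0.977, 0.0, -0.002]
contact_force: [-0.2, 0.5, -0.5]
opening: -0.003
```

Request:
{"name": "jog_arm", "arguments": {"targets": "-4 -4 0 0 0 0 -1; -5 -4 0 0 0 0 -1; -4 -4 0 0 0 0 -1; -4 -5 0 0 0 0 -1; -4 -5 0 0 0 0 -1"}}

```text
time: 5.05
eef_pos: [0.4913, -0.1005, 0.1836]
tcp_rot: [0.212, 0.977, 0.001, -0.001]
contact_force: [1.4, 1.7, 0.4]
opening: 0.003
```

Request:
{"name": "jog_arm", "arguments": {"targets": "-4 -5 0 0 0 0 -1; -4 -5 0 0 0 0 -1; -3 -6 0 0 0 0 -1; -3 -6 0 0 0 0 -1; -2 -6 0 0 0 0 -1; -1 -6 0 0 0 0 -1; -1 -6 0 0 0 0 -1; 0 -6 0 0 0 0 -1"}}

```text
time: 5.72
eef_pos: [0.4691, -0.1514, 0.1836]
tcp_rot: [0.213, 0.977, 0.002, -0.002]
contact_force: [0.3, 1.9, 1.0]
opening: -0.0
```

Request:
{"name": "jog_arm", "arguments": {"targets": "1 -6 0 0 0 0 -1; 1 -6 0 0 0 0 -1; 2 -6 0 0 0 0 -1; 2 -6 0 0 0 0 -1; 2 -6 0 0 0 0 -1; 3 -5 0 0 0 0 -1; 3 -5 0 0 0 0 -1; 3 -5 0 0 0 0 -1; 4 -5 0 0 0 0 -1; 4 -5 0 0 0 0 -1"}}

```text
time: 6.55
eef_pos: [0.4954, -0.2126, 0.1825]
tcp_rot: [0.213, 0.977, 0.002, -0.004]
contact_force: [-1.1, 1.8, -0.1]
opening: -0.001
```

Request:
{"name": "jog_arm", "arguments": {"targets": "5 -4 0 0 0 0 -1; 5 -3 0 0 0 0 -1; 5 -3 0 0 0 0 -1; 5 -3 0 0 0 0 -1; 4 -2 0 0 0 0 -1; 0 0 0 0 0 0 -1"}}

```text
time: 7.05
eef_pos: [0.5229, -0.2306, 0.1823]
tcp_rot: [0.213, 0.977, 0.001, -0.004]
contact_force: [0.1, 0.3, -0.0]
opening: -0.0
```

```bash
python3 - <<'E'
from h import *
for n,(x,y,w,h) in {"top":(300,120,220,200),"side":(250,170,240,200)}.items():
    c=read_camera(n); im=c["pixels"][y:y+h,x:x+w]; pickle.dump(c,open(f"{n}2.pkl","wb"))
    cv2.imwrite(f"pics/{n}2c.png",cv2.resize(im,None,fx=3,fy=3,interpolation=cv2.INTER_CUBIC))
print(get_state()["eef_pos"],get_state()["contact_force"])
E
```

```text
[ 0.52225349 -0.23026222  0.18227204] [-0.7504442   0.146733   -0.26716003]
```

View pics/top2c.png

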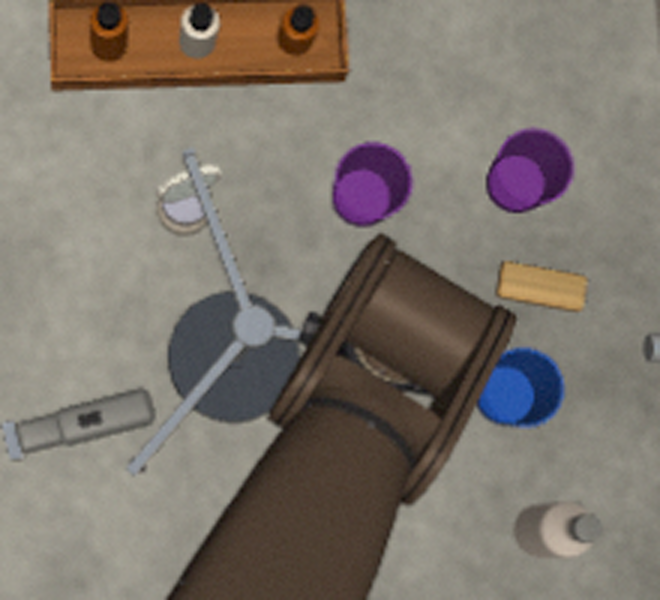

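View pics/side2c.png

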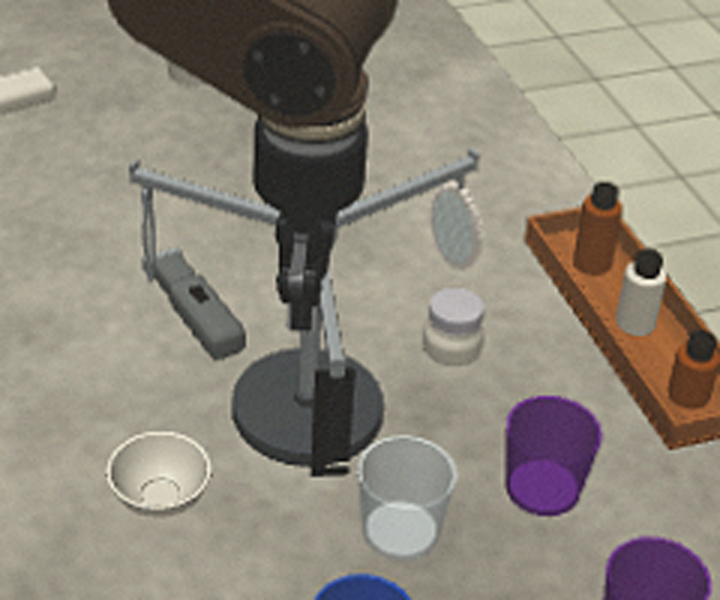

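```bash
cat >> h.py <<'E'
def ang(Q,idx,c,t0,hub):
    f=lambda p:(proj(pts(p)[idx],c)-Q).ravel()
    g=lambda p:np.r_[f(p),(p[:2]-hub)*50]
    r=least_squares(g,[*hub,t0]); return np.degrees(r.x[2]),np.round(r.fun,1)
E
python3 - <<'E'
from h import *
ct=pickle.load(open("top2.pkl","rb")); cs=pickle.load(open("side2.pkl","rb"))
o=lambda L,b:np.array(L)/3+b
print(ang(o([(253,326),(190,157),(134,468)],(300,120)),[0,2,3],ct,np.radians(262),np.array([.5567,-.1417])))
print(ang(o([(131,170),(475,157),(338,372)],(250,170)),[3,2,1],cs,np.radians(262),np.array([.5611,-.1485])))
E
```

```text
(np.float64(257.83401016052926), array([ 0.9,  0.1, -0.1, -1.8, -0.8,  1.6, -0. , -0.1]))
(np.float64(257.8914400468315), array([-0.2,  0.2,  0.1,  0.5,  0.1, -0.5, -0. , -0. ]))
```

Request:
{"name": "jog_arm", "arguments": {"targets": "5 -2 0 0 0 0 -1; 5 -2 0 0 0 0 -1; 5 -1 0 0 0 0 -1; 5 -1 0 0 0 0 -1; 4 0 0 0 0 0 -1; 3 0 0 0 0 0 -1; 0 0 0 0 0 0 -1"}}

```text
time: 7.73
eef_pos: [0.5513, -0.2362, 0.1821]
tcp_rot: [0.213, 0.977, 0.002, -0.005]
contact_force: [-0.3, -0.0, 1.1]
opening: -0.0
```

```bash
python3 - <<'E'
from h import *
for n,(x,y,w,h) in {"top":(300,120,220,200),"side":(250,170,240,200)}.items():
    c=read_camera(n); im=c["pixels"][y:y+h,x:x+w]; pickle.dump(c,open(f"{n}3.pkl","wb"))
    cv2.imwrite(f"pics/{n}3c.png",cv2.resize(im,None,fx=3,fy=3,interpolation=cv2.INTER_CUBIC))
print(get_state()["eef_pos"],get_state()["contact_force"])
E
```

```text
[ 0.55085346 -0.23617669  0.18210254] [ 0.08486426 -0.31559051 -0.43274355]
```

View pics/top3c.png

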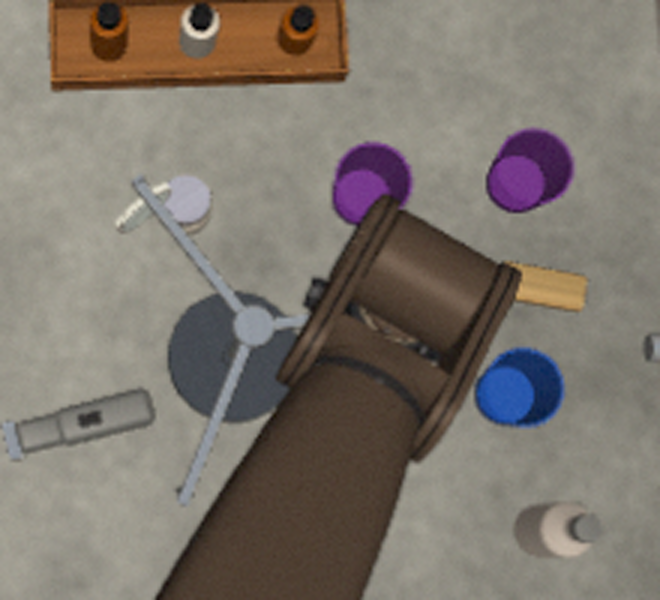

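View pics/side3c.png

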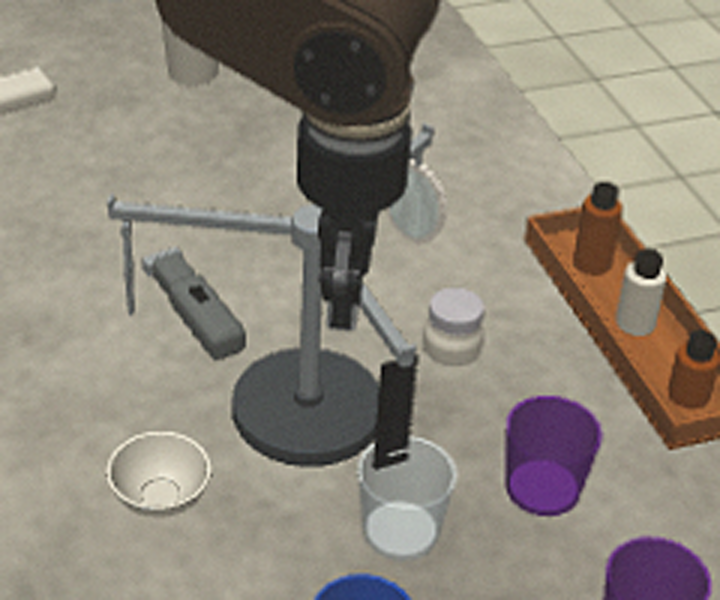

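```bash
python3 - <<'E'
from h import *
ct=pickle.load(open("top3.pkl","rb")); cs=pickle.load(open("side3.pkl","rb"))
o=lambda L,b:np.array(L)/3+b
hs=np.array([.5611,-.1485]);ht=np.array([.5567,-.1417])
print(ang(o([(253,326),(139,182),(183,498)],(300,120)),[0,2,3],ct,np.radians(282),ht))
a=ang(o([(110,205),(428,130),(410,354)],(250,170)),[3,2,1],cs,np.radians(282),hs);print(a)
# comb bottom centre and cup in the side view
uv=o([(391,464)],(250,170))[0]; print("comb low",atz(uv,cs,.085)); print("cup", atz(o([(407,473)],(250,170))[0],cs,.07))
E
```

```text
(np.float64(275.6951843954537), array([ 0.7, -0.3, -0.5, -1.5, -0.2,  1.7,  0. , -0. ]))
(np.float64(276.1120565897604), array([-0.5, -0.4,  0.2, -0. ,  0.3,  0.3,  0.1,  0.2]))
comb low [ 0.57846014 -0.29351316  0.085     ]
cup [ 0.59277935 -0.29262619  0.07      ]
```

Request:
{"name": "jog_arm", "arguments": {"targets": "3 0 0 0 0 0 -1; 3 0 0 0 0 0 -1; 2 0 0 0 0 0 -1; 0 0 0 0 0 0 -1"}}

```text
time: 8.17
eef_pos: [0.5589, -0.236, 0.1821]
tcp_rot: [0.213, 0.977, 0.002, -0.006]
contact_force: [-0.5, 1.0, 0.5]
opening: -0.003
```

```bash
python3 - <<'E'
from h import *
for n,(x,y,w,h) in {"top":(300,120,220,200),"side":(250,170,240,200)}.items():
    c=read_camera(n); im=c["pixels"][y:y+h,x:x+w]; pickle.dump(c,open(f"{n}4.pkl","wb"))
    cv2.imwrite(f"pics/{n}4c.png",cv2.resize(im,None,fx=3,fy=3,interpolation=cv2.INTER_CUBIC))
print(get_state()["eef_pos"],get_state()["contact_force"])
E
```

```text
[ 0.55880891 -0.23604045  0.18208631] [-0.09607334  0.52554557 -0.00252437]
```

View pics/top4c.png

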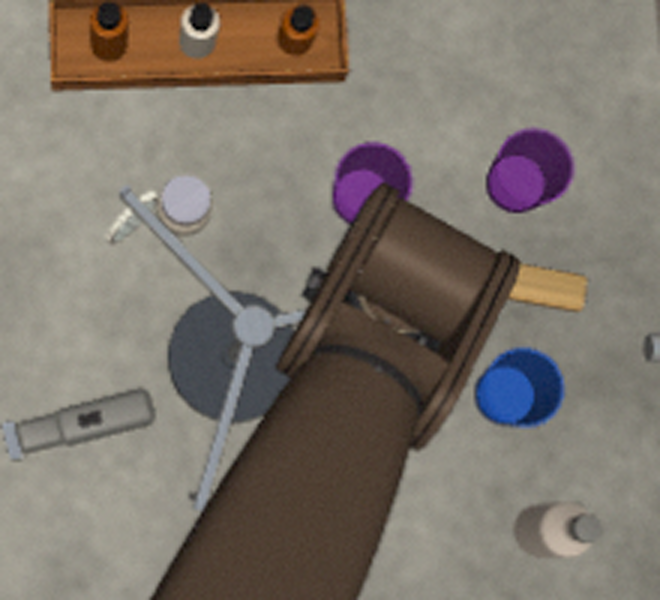

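View pics/side4c.png

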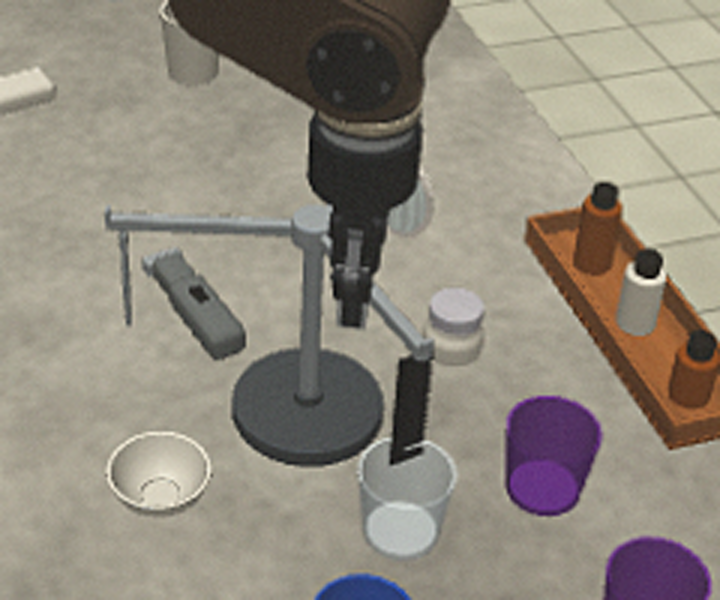

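Request:
{"name": "jog_arm", "arguments": {"targets": "-6 0 0 0 0 0 -1; -8 0 0 0 0 0 -1; -4 0 15 0 0 0 -1; 0 0 25 0 0 0 -1; 0 0 30 0 0 0 -1; 0 0 30 0 0 0 -1"}}

```text
time: 8.77
eef_pos: [0.5324, -0.2332, 0.2748]
tcp_rot: [0.213, 0.977, 0.005, -0.015]
contact_force: [0.9, -1.3, 0.4]
opening: -0.003
```

Request:
{"name": "jog_arm", "arguments": {"targets": "0 0 20 0 0 0 -1; -10 25 10 0 0 0 -1; -10 35 0 0 0 0 -1; -10 35 0 0 0 0 -1; -10 35 0 0 0 0 -1; -5 35 0 0 0 0 -1; 0 35 0 0 0 0 -1; 0 35 0 0 0 0 -1; 0 35 0 0 0 0 -1; 0 0 0 0 0 0 -1"}}

```text
time: 9.6
eef_pos: [0.4794, 0.0415, 0.3181]
tcp_rot: [0.219, 0.976, 0.002, -0.003]
contact_force: [-0.1, -0.3, -0.5]
opening: -0.0
```

```bash
python3 - <<'E'
from h import *
for n,(x,y,w,h) in {"top":(300,120,220,200),"side":(250,170,240,200)}.items():
    c=read_camera(n); im=c["pixels"][y:y+h,x:x+w]; pickle.dump(c,open(f"{n}5.pkl","wb"))
    cv2.imwrite(f"pics/{n}5c.png",cv2.resize(im,None,fx=3,fy=3,interpolation=cv2.INTER_CUBIC))
print(get_state()["eef_pos"],get_state()["contact_force"])
E
```

```text
[0.47999075 0.03784453 0.31795267] [-1.25914911  0.54222717  0.88562482]
```

View pics/top5c.png

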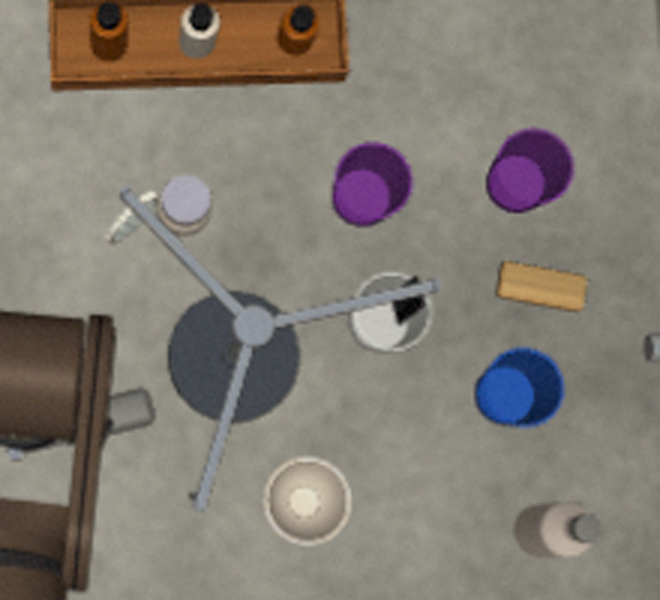

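View pics/side5c.png

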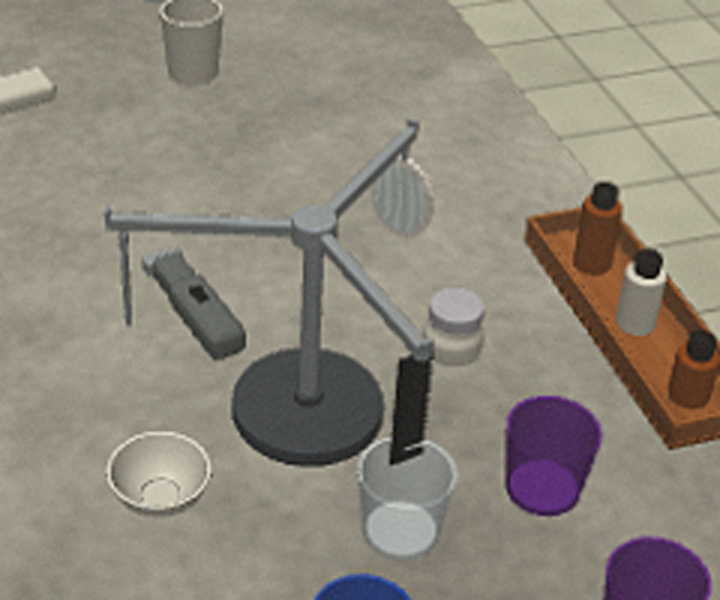

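```bash
python3 - <<'E'
from h import *
ct=pickle.load(open("top5.pkl","rb")); cs=pickle.load(open("side5.pkl","rb"))
o=lambda L,b:np.array(L)/3+b
hs=np.array([.5611,-.1485]);ht=np.array([.5567,-.1417])
for A,b,ids,c,h,cu in (([(253,326),(433,285),(126,192),(201,506)],(300,120),[0,1,2,3],ct,ht,(391,312)),([(424,345),(413,124),(107,213)],(250,170),[1,2,3],cs,hs,(407,473))):
    a,res=ang(o(A,b),ids,c,np.radians(282),h); t=np.radians(a)
    comb=h+.15*np.array([np.cos(t),np.sin(t)]); cup=atz(o([cu],b)[0],c,.07)[:2]
    print(a,res,comb,cup,(comb-cup)*1e3,"from uv")
    print("raw comb low", (atz(o([(408,306) if c is ct else (406,456)],b)[0],c,.085)[:2]-cup)*1e3)
    import itertools
d=lambda n:np.abs(pickle.load(open(f"{n}5.pkl","rb"))["pixels"].astype(int)-pickle.load(open(f"{n}4.pkl","rb"))["pixels"]).max(2)
print("stand side diff since before retreat", d("side")[275:335,360:405].mean())
E
```

```text
281.22661501542825 [ 0.2 -0.2  1.7 -0.5 -1.2 -0.8 -0.7  1.4  0.   0. ] [ 0.5859035  -0.28882972] [ 0.58697286 -0.28746351] [-1.06936209 -1.36621074] from uv
raw comb low [  2.85169807 -13.26251606]
280.68841663154785 [ 0.5  0.6  0.2 -0.4 -0.8 -0.6  0.1  0.3] [ 0.58892019 -0.29589755] [ 0.59277935 -0.29262619] [-3.85915823 -3.27136082] from uv
raw comb low [-0.56302689  3.76040463]
stand side diff since before retreat 12.408518518518518
```

```bash
python3 -c "
from plant import *
print(sign_off())"
```

```text
the job is handed in; nothing more can be done
None
```

The comb now hangs over the clear cup, and I've handed the job in; sign-off gives no verdict. I pushed the comb's own arm about 140° anticlockwise with the shut fingertip, about 90 mm out from the axis. Then I backed off, lifted and moved clear. The job took about 9 s of the 48 s allowed.

- **Position:** in the last pictures the comb is about 2 mm (top view) and 5 mm (side view) from the middle of the cup's mouth; the limit is 18 mm.
- **Contact:** the wrist readings printed after each pushing move were about 2 N or less. In the pictures the cup and the nearby items look where they began, and the head kept its angle after the retreat to within the eye's precision.

**Checks that disagreed:**
- **Camera offset:** the two cameras differ by 5–8 mm in absolute position, so I compared comb and cup within each view.
- **Comb's lower end:** a rough reading of it in the top view gave about 13 mm off. I think that is a bad pixel pick, because the same reading in the side view gave about 4 mm.
- **Pixel comparison:** an image difference meant to confirm the stand hadn't moved gave an average of 12 grey levels. I didn't follow it up, because the gripper leaving the picture may have affected it.

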